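Set a notched hot-air nozzle to the mark and check it with the gauge pedal

ROBOT

A 7-joint arm with a two-finger parallel gripper is mounted at the origin on the work surface. World frame = base frame: x ahead of the robot, y to its left, z up, the work surface at z = 0. Lengths are in mm, angles in rad, forces in N, time in s.
With the tool pointing down it reaches from about 400 to 925 mm from the base axis. Payload 5.6 kg.
Tool frame: the origin (TCP) lies between the finger pads; the fingertips stand 8 mm ahead of it and the grasp point (between the pads) lies 11 mm behind it; z points along the fingers, y is the line along which they close (so a half turn about z gives the same grasp; the last joint's range is limited). The gripper opens to 85 mm and grips with 20 to 120 N. Pads are 22 mm wide; open, the fingers measure 114 mm over their backs; the gripper's body (76 mm by 85 mm) begins 54 mm behind the grasp point. The pads swing forward as they close: fully open they stand 13 mm farther back than shut.
Start: joints at [1.066, 0.468, -0.012, 1.603, 0.006, 1.071, -0.056], TCP at [289.577, -581.939, 239.29] pointing down, gripper open.
Joint ranges: [-2.53, 2.53], [-0.31, 2.02], [-1.57, 1.55], [0.28, 2.44], [-1.29, 4.43], [0.15, 1.84], [-2.92, 2.92]. Speed limits (rad/s): [2.57, 2.57, 3.14, 3.14, 3.14, 3.14, 3.14].

INTERFACE

Orientations are given as a unit quaternion [x, y, z, w].
In Python, from rig import sensors, grab_frame, workorder, nets gives the robot as it stands.
- The arm moves only by the tool drive_tool, never from a script. Its argument "targets" is a list of rows, each a list of 4 numbers: the shift along the world's x, y, z in units of 0.25 m (1.0 is 0.25 m), then the turn about the world's z in units of 0.5 rad (1.0 is 0.5 rad). In form: [[dx, dy, dz, roll], ...]. A call has 1 to 12 rows; each row is the pose to reach, as a shift and turn from the pose commanded when the call began; what a row does not reach only later rows make up. A row lasts 1/8 s, in which the tool goes at most 62.5 mm and 10.7 degrees, less where a joint would pass 70% of its speed; a pose out of reach is approached as far as the arm can. A call with a number of a shift or a turn outside -1 to 1 is refused whole. A call with a gripper value outside its range is refused whole. "claw" is the opening, from 0 (shut) to 1 (fully open), set as the call begins (left out, the last holds). The fingers move at their own pace and stop on an object; "newtons" is the grip in N (left out, the last holds). Time passes only in rows, so rows that repeat a pose let the fingers close. It gives the time, the measured TCP pose, the force, the opening and the grip force at its end, in the units of the state.
- sensors.get_obs(): the state, without advancing time (a new reading comes with each control period).
- grab_frame(name): name is "scene" or "top" or "wrist"; returns a dict with "image" (420x560x3 uint8, red, green, blue), "fovy" (degrees; the focal length in pixels is half the picture's height over the tangent of half this angle, whatever the lens; pixels are square), "cx", "cy" (the principal point, pixels), "pose" (4x4, takes a point from camera to world coordinates). Camera axes: x right, y up, looking along -z (the intrinsics and any distortion apply to the point x, -y, -z); pixel columns grow to the right and rows downward; lengths in mm; the calibration is good to about 2 mm. A picture is of the moment at which its call begins. There is no depth.
- workorder.job_done(): hands the job in; it is judged then, once.
Trained networks look in the newest picture that a camera, given by its name, has taken for a name from the list of things; names that differ only in an ending like _2 or _b are one class to them, and where a whole thing is asked for, a point or a joint stands for the part that bears it (a point fixed in the world has none). Each returns a list of dicts, best first, with "p" (0 to 1); they miss things now and then, are a little off and sometimes report something else, mostly with a low value. They report only what shows in the picture. A call takes as long as a camera call. They do not tell look-alikes from the thing itself.
- nets.silhouettes(name, camera): "region" (420x560 bool, what is visible of it) and "bbox" ([left, top, width, height] in pixels, round what is visible of it).
The state is a dict: "time_s": time; "joints": joint angles; "joint_vel": joint speeds; "effort": joint torques, N m; "eef_pos": TCP position; "ee_rot": TCP orientation; "ft_force": force on the tool from outside, world axes, zero at the start; "moment": the same for the moment, N m; "grip_width": finger opening in mm; "finger_force": force on a finger pad.
Only numpy, scipy, OpenCV 4.12 (cv2) and the standard library are available. Lean on these libraries where they do the work, as an engineer would, in place of code of your own. Each camera call takes 0.05 s, during which the arm holds its last target. There are 200 camera calls.

TASK

On the blue setting jig, turn the steel hot-air nozzle in its shallow seat until the notch in its flange squarely faces the red mark and red gauge tongue, and let go of it, seated flat. Then press the yellow spring pedal fully down to its stop so that the tongue runs into the notch without ramming the nozzle, keep it down for half a second, and let the pedal come all the way up again. Leave the nozzle set to the mark, and everything else on the bench where it is.

Things in the scene. Friction and masses are not known exactly. Their poses are not given: they have to be found in the camera images.
- jig: blue setting jig fixed to the bench, base plate 150 mm (its x) x 300 mm (its y) x 12 mm; origin under its centre, z up. Along its y: a shallow round seat at y = -75 mm; a grey tongue housing from y = -25 to +25 mm, 40 mm wide, top 36 mm above the bench, with a red arrow on top pointing at the seat; a yellow pedal at y = +92 mm. Position and yaw vary
- nozzle: steel nozzle, 0.13-0.23 kg, loose in the seat; origin under its centre (12 mm above the bench), z along its axis. Flange 64 mm across, 12 mm thick; above it a round barrel 34 mm across, up to 75 mm above the underside (grip here). One notch in the flange, 18 mm wide, 14 mm deep, opens along its own +x, orange paint on both lips and a stripe up the barrel. Starts 0.7-3.1 rad off
- seat (a point): centre of the shallow round aluminium seat, on the plate 12 mm above the bench; its wall is 5 mm high, 67 mm inside, 80 mm outside; the nozzle has 1 to 1.5 mm of side play in it
- notch (a point): mouth of the notch: on the nozzle's +x, 32 mm from its axis, at the flange's upper face (12 mm above the nozzle's underside)
- mark (a point): where the mouth of the notch must come: 32 mm from the seat's centre towards the red arrow and tongue (along the jig's +y), 24 mm above the bench. The notch faces the mark when notch is over this point
- tongue: red gauge tongue, 8 mm wide, 6 mm thick, sticking out of the grey housing; origin at the middle of its tip, 21 mm above the bench. Pedal up: tip 42 mm from the seat's centre; the pedal drives it 18 mm straight towards that centre (jig -y), into the notch if this faces it, else against the flange; it returns with the pedal
- pedal (a joint): angle of the yellow pedal: 0 up (as it starts), 0.35 rad down on its stop. Plate 105 x 62 x 6 mm on a hinge parallel to the jig's y at jig x = +55, y = +92 mm, 34 mm above the bench; slopes up from there towards the jig's -x, level when down. Spring: about 3 N at the pad to start, 8 N at the stop; comes up when released
- pedal_pad (a point): middle of the black tread on the pedal's upper face, where to press: 78 mm from the hinge; about 64 mm above the bench when up, 37 mm when fully down, moving also about 6 mm towards the jig's -x on the way
- flux_jar: small flux jar with a green lid, 28 mm across, 30 mm tall, standing on the jig's base plate behind the grey housing; origin at the centre of its underside; leave alone
- screwdriver: red-handled screwdriver, 150 mm long, lying on the bench in front of the jig; leave alone
- screw_pot: small pale screw-top pot, 40 mm across, 50 mm tall, standing behind the jig; origin under its centre; leave alone
- phone: black phone, 147 x 71 x 8 mm, lying on the bench; leave alone
- spray_can: spray can, 52 mm across, 160 mm tall, standing on the bench to the robot's right; leave alone
- tweezers: steel tweezers, 120 mm long, 5 mm thick, lying on the bench to the robot's left; leave alone
- brush: small brush, 160 mm long, lying on the bench to the robot's right; leave alone
Not all that is in view belongs to the job. Several things have the shape of the nozzle; the one meant has the colours described above.

How it is judged:
By the outcome, as a careful person would: the job done as asked, in the order asked, and still so for the second after the job is handed in, with the robot touching nothing.
It also fails if it takes over 56 s, if anything falls off the work surface, if the arm or the gripper's body presses on something with over 40 N, if the wrist force passes 120 N, or if a joint passes its speed limit or range.

## Working session

There is one attempt and no reset: what is moved stays moved. The work goes in short steps, Python scripts to look and compute and a tool call to move; the robot and the scene stay as the last step left them, time stands still between calls to the robot, and variables do not carry over. Pictures are saved under pics/ and viewed, at most 13 in all, crops included, and the job is handed in when it is done.

Besides the shell and the picture viewer there is one more tool, called after "Call:" by a JSON object that holds its "fn" and its "kwargs". drive_tool: Moves the arm, as the interface text tells. Its arguments: {"type":"object","properties":{"targets":{"type":"array","items":{"type":"array","items":{"type":"number"}}},"claw":{"type":"number"},"newtons":{"type":"number"}},"required":["targets"]}

```bash
mkdir -p pics; ls; cat > h.py <<'E'
import numpy as np, cv2
from rig import sensors, grab_frame, workorder, nets
def K(f):
    F=f["image"].shape[0]/2/np.tan(np.radians(f["fovy"])/2); return F
def ray(f,u,v,z):
    F=K(f); d=np.array([(u-f["cx"])/F,-(v-f["cy"])/F,-1.]); P=np.array(f["pose"]); d=P[:3,:3]@d; o=P[:3,3]
    return o+d*(z-o[2])/d[2]
def proj(f,p):
    P=np.array(f["pose"]); c=P[:3,:3].T@(np.array(p)-P[:3,3]); F=K(f); return f["cx"]+F*c[0]/-c[2], f["cy"]-F*c[1]/-c[2]
def save(n,im): cv2.imwrite("pics/"+n,im[:,:,::-1])
E
python3 - <<'E'
from h import *
t=grab_frame("top"); s=grab_frame("scene")
print([ (k,v) for k,v in t.items() if k!="image"]); print([ (k,v) for k,v in s.items() if k!="image"])
for n in ["jig","nozzle","tongue","pedal","flux_jar","seat"]:
  for c in ["top"]:
    try: print(n,c,[(round(float(d["p"]),2),d["bbox"],[int(x) for x in np.argwhere(d["region"]).mean(0)[::-1]]) for d in nets.silhouettes(n,c)][:4])
    except Exception as e: print(n,e)
im=np.vstack([t["image"],s["image"]]); 
save("a.png",t["image"]); save("b.png",s["image"])
print(sensors.get_obs())
E
```

```text
pics
[('fovy', 47.495831477890846), ('cx', 286.3509316503101), ('cy', 216.80588011149587), ('pose', array([[-2.85129481e-02,  9.89330189e-01, -1.42873334e-01,
         3.33640722e+02],
       [-9.99383835e-01, -3.11410720e-02, -1.61921268e-02,
        -1.18359241e+01],
       [-2.04685887e-02,  1.42323615e-01,  9.89608521e-01,
         1.40880376e+03],
       [ 0.00000000e+00,  0.00000000e+00,  0.00000000e+00,
         1.00000000e+00]]))]
[('fovy', 54.898147463392775), ('cx', 274.63347108791095), ('cy', 206.8644112591065), ('pose', array([[ 6.59131328e-01, -5.10718079e-01,  5.52008094e-01,
         1.17602057e+03],
       [ 7.51959554e-01,  4.37696861e-01, -4.92928279e-01,
        -5.67433073e+02],
       [ 1.01351736e-02,  7.39992231e-01,  6.72539052e-01,
         8.04711392e+02],
       [ 0.00000000e+00,  0.00000000e+00,  0.00000000e+00,
         1.00000000e+00]]))]
jig top [(0.85, [239.9, 181.1, 106.8, 69.7], [291, 214]), (0.3, [288.5, 189.3, 9.9, 12.2], [291, 194])]
nozzle top [(0.66, [307.9, 206.9, 25.0, 27.7], [317, 219]), (0.54, [324.5, 142.4, 25.0, 18.6], [335, 150])]
tongue 
[... 253 characters left out ...]
ts': array([ 1.06598561,  0.46760441, -0.01161176,  1.6028438 ,  0.00601055,
        1.07140537, -0.05627574]), 'joint_vel': array([-0.00027649, -0.00178894,  0.00121299, -0.00233203,  0.00059571,
        0.00082993,  0.0004137 ]), 'effort': array([-6.25070934e-04, -5.31636357e+01,  2.11654196e-02, -2.51259702e+01,
        1.13942596e-02,  3.09080409e-03, -2.91392109e-05]), 'eef_pos': array([ 289.54730964, -581.85891221,  239.16293278]), 'ee_rot': array([ 9.73463111e-01,  2.28843959e-01, -5.21672692e-05, -1.02587895e-04]), 'ft_force': array([-0.19418064, -0.65568883,  0.06035311]), 'moment': array([-0.02432468,  0.04894953, -0.00139486]), 'finger_force': 0.0, 'grip_width': 85.28977323312603}
```

View pics/a.png

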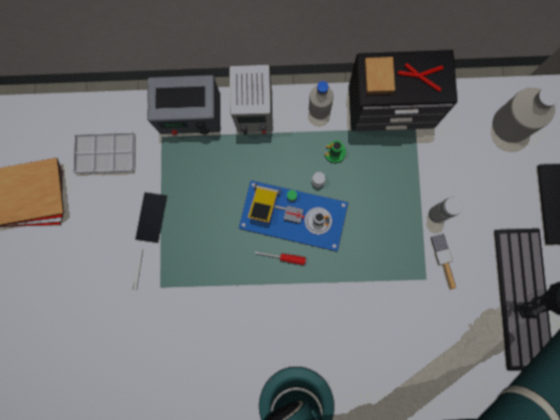

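View pics/b.png

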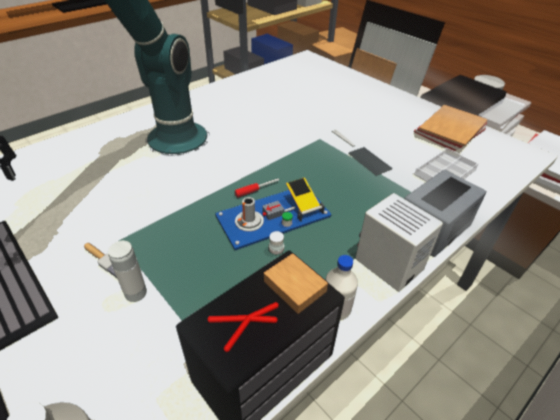

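Top view: the jig is centred near (293,215), with the steel nozzle in its seat at (319,219) and the pedal at (263,204). Nozzle-shaped candidates are the steel one with orange paint at (319,219) and a green one at (335,150). The steel one in the blue jig's seat fits the description; I'll confirm it in a crop.

```bash
python3 - <<'E'
from h import *
t=grab_frame("top"); s=grab_frame("scene")
a=cv2.resize(t["image"][130:260,230:360],(520,520),interpolation=cv2.INTER_CUBIC)
b=cv2.resize(s["image"][170:260,210:280],(280,360),interpolation=cv2.INTER_CUBIC)
b=np.vstack([b,np.zeros((160,280,3),np.uint8)])
save("c.png",np.hstack([a,b]))
h=cv2.cvtColor(t["image"],cv2.COLOR_RGB2HSV)
m=((h[...,0]>100)&(h[...,0]<125)&(h[...,1]>120)).astype(np.uint8); m[:170]=0;m[260:]=0;m[:,:230]=0;m[:,360:]=0
pts=np.argwhere(m)[:,::-1]
w=np.array([ray(t,u,v,12)[:2] for u,v in pts],np.float32)
r=cv2.minAreaRect(w); print(r)
yw=((h[...,0]>20)&(h[...,0]<35)&(h[...,1]>120)).astype(np.uint8); yw[:170]=0;yw[260:]=0;yw[:,:230]=0;yw[:,360:]=0
c=np.argwhere(yw).mean(0)[::-1]; print("pedal",ray(t,*c,45))
print("nozz",ray(t,319,219,50), ray(t,317.5,221,17))
E
```

```text
((539.9716186523438, -9.057876586914062), (298.1596374511719, 149.78407287597656), 75.22368621826172)
pedal [578.02015644  75.31729159  45.        ]
nozz [520.50572923 -83.12205738  50.        ] [519.25195902 -80.22551953  17.        ]
```

View pics/c.png

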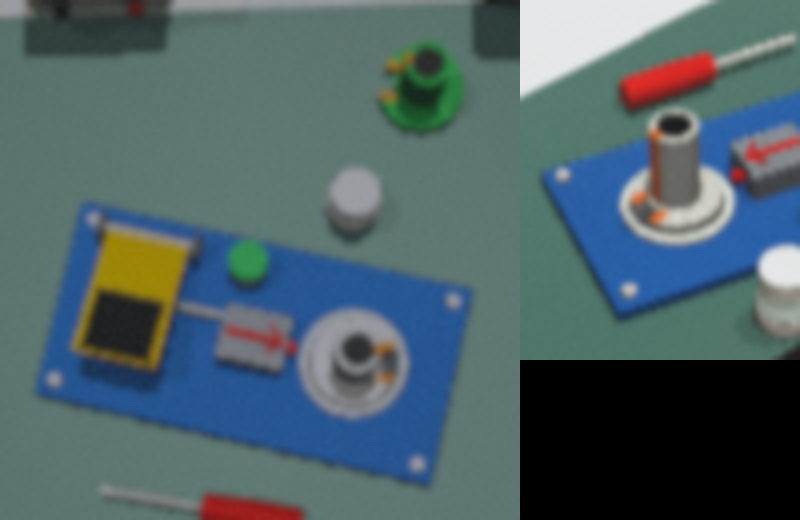

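Confirmed: the steel nozzle with orange lips is at crop (353,362), and its notch points right, at (388,363). The arrow comes from the left. The green one is a look-alike. The jig measures 298x150 mm, as given, with yaw ≈ -14.8° and the seat at ≈(521,-82).

Call:
{"fn": "drive_tool", "kwargs": {"targets": [[0.46, 1, 0.04, 0], [0.46, 1, 0.04, 0], [0.46, 1, 0.04, 0], [0.46, 1, 0.04, 0], [0.46, 1, 0.04, 0], [0.46, 1, 0.04, 0]], "claw": 1, "newtons": 30}}

```text
time_s: 1.25
eef_pos: [405.8, -330.0, 249.8]
ee_rot: [0.973, 0.231, 0.0, 0.0]
ft_force: [0.8, -0.7, 1.0]
grip_width: 85.3
finger_force: 0.0
```

Call:
{"fn": "drive_tool", "kwargs": {"targets": [[0.46, 1, 0, 0], [0.46, 1, 0, 0], [0.46, 1, 0, 0], [0.46, 1, 0, 0], [0.46, 1, 0, 0], [0.46, 1, 0, 0], [0.46, 1, 0, 0]]}}

```text
time_s: 2.12
eef_pos: [519.2, -84.4, 249.0]
ee_rot: [0.974, 0.227, -0.0, 0.0]
ft_force: [-0.1, -1.2, 0.5]
grip_width: 85.4
finger_force: 0.0
```

```bash
python3 - <<'E'
from h import *
w=grab_frame("wrist"); save("d.png",w["image"]); o=sensors.get_obs(); print(o["joints"].round(3),o["eef_pos"].round(1),o["ee_rot"].round(3),w["pose"].round(3),w["fovy"],w["cx"],w["cy"])
for p in [(521,-81.6,87),(521,-81.6,24),(540,-9,12)]: print(proj(w,p))
E
```

```text
[ 0.341  0.269 -0.287  1.88   0.09   1.006 -1.098] [519.1 -84.4 249.1] [ 0.974  0.227 -0.     0.   ] [[ 4.43000e-01  8.61000e-01  2.52000e-01  5.82745e+02]
 [-8.97000e-01  4.25000e-01  1.26000e-01 -5.35140e+01]
 [ 1.00000e-03 -2.81000e-01  9.60000e-01  3.84792e+02]
 [ 0.00000e+00  0.00000e+00  0.00000e+00  1.00000e+00]] 61.02556005351722 274.86168951124307 207.9800782013441
(np.float64(271.8464558142842), np.float64(186.12813526144456))
(np.float64(272.2615794215223), np.float64(172.4603661364123))
(np.float64(216.5837402810509), np.float64(122.57838958526585))
```

View pics/d.png

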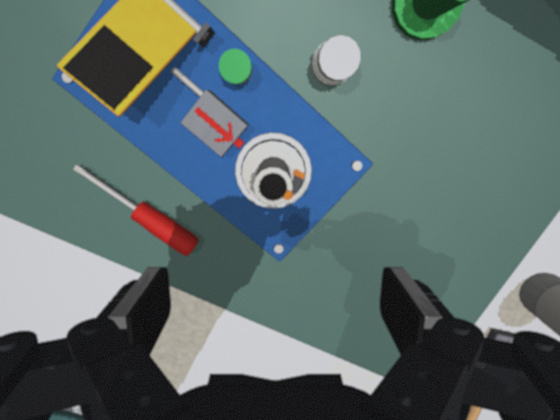

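Wrist view: the seat ring is centred at ≈(273,172), with orange lips at (299,175) and (289,195). The red arrow and tongue are at (238,143). Next I'll rectify the image metrically.

```bash
cat >> h.py <<'E'
def rect(f,z,c=(521,-82),half=60,s=4):
    # metric view at height z: col=world x, row=-world y
    n=2*half*s; q=np.float32([[0,0],[n,0],[n,n],[0,n]])
    W=[(c[0]+a*half,c[1]-b*half,z) for a,b in [(-1,-1),(1,-1),(1,1),(-1,1)]]
    H=cv2.getPerspectiveTransform(np.float32([proj(f,p) for p in W]),q)
    return cv2.warpPerspective(f["image"],H,(n,n)), lambda u,v:(c[0]-half+u/s, c[1]+half-v/s)
def orange(f,z=24,c=(521,-82)):
    R,g=rect(f,z,c); h=cv2.cvtColor(R,cv2.COLOR_RGB2HSV)
    m=((h[...,0]>=6)&(h[...,0]<20)&(h[...,1]>130)&(h[...,2]>100)).astype(np.uint8)
    n,l,st,ce=cv2.connectedComponentsWithStats(m)
    return [(st[i,4],np.round(g(*ce[i]),1)) for i in range(1,n) if st[i,4]>60]
def ring(f,z=17,c=(521,-82)):
    R,g=rect(f,z,c); h=cv2.cvtColor(R,cv2.COLOR_RGB2HSV)
    b=((h[...,0]>100)&(h[...,0]<125)&(h[...,1]>120))
    # radial: outer edge of non-blue seen from centre going inwards
    P=[]
    for a in np.radians(np.arange(0,360,3)):
        r=np.arange(50,30,-.25); x=(60+r*np.cos(a))*4; y=(60+r*np.sin(a))*4
        k=b[y.astype(int).clip(0,479),x.astype(int).clip(0,479)]
        i=np.argmax(~k)
        if k[:8].all() and i>8: P.append(g(x[i],y[i]))
    P=np.array(P)
    for _ in range(4):
        A=np.c_[2*P,np.ones(len(P))]; s=np.linalg.lstsq(A,(P**2).sum(1),rcond=None)[0]; r=np.sqrt(s[2]+s[0]**2+s[1]**2)
        e=np.abs(np.hypot(*(P-s[:2]).T)-r); P=P[e<max(1,2*np.median(e))]
    return s[:2].round(1),r.round(1),len(P)
def jigfit(f,z=12):
    R,g=rect(f,z,(540,-9),190,2); h=cv2.cvtColor(R,cv2.COLOR_RGB2HSV)
    b=((h[...,0]>100)&(h[...,0]<125)&(h[...,1]>120)).astype(np.uint8)
    p=np.argwhere(b)[:,::-1]; return cv2.minAreaRect(np.float32([g(*q) for q in p]))
E
python3 - <<'E'
from h import *
w=grab_frame("wrist"); t=grab_frame("top")
for f in (w,t):
  print(ring(f),orange(f),jigfit(f))
h=cv2.cvtColor(w["image"],cv2.COLOR_RGB2HSV)
R=np.hstack([rect(w,17)[0],np.zeros((480,10,3),np.uint8)]); 
# jig direction from red arrow on housing top z=36
R,g=rect(w,36,(540,-30)); h=cv2.cvtColor(R,cv2.COLOR_RGB2HSV); m=((h[...,0]<5)|(h[...,0]>174))&(h[...,1]>150)
p=np.array([g(*q) for q in np.argwhere(m)[:,::-1]]); v=np.linalg.eigh(np.cov(p.T))[1][:,1]; print("red",p.mean(0),np.degrees(np.arctan2(v[1],v[0])))
# screws (plate top)
save("e.png",np.hstack([rect(w,24)[0],rect(t,24)[0]])[:, :800])
E
```

```text
(array([521.3, -82.3]), np.float64(40.7), 113) [(np.int32(855), array([ 531.5, -106.7])), (np.int32(1031), array([ 507.3, -106.2]))] ((540.6044921875, -9.66455078125), (299.18145751953125, 149.53102111816406), 75.02007293701172)
(array([521.6, -82. ]), np.float64(42.1), 19) [] ((549.03955078125, 25.21509552001953), (228.2631378173828, 151.9618682861328), 75.15155029296875)
red [538.60569707 -16.82630202] 76.95858085986617
```

View pics/e.png

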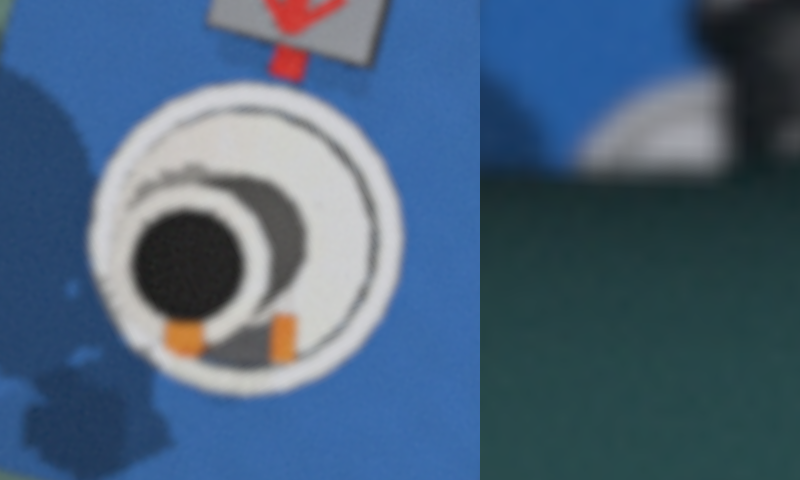

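Call:
{"fn": "drive_tool", "kwargs": {"targets": [[0.007, 0, -0.25, 0], [0.007, 0, -0.5, 0], [0.007, 0, -0.5, 0], [0.007, 0, -0.5, 0]]}}

```text
time_s: 2.78
eef_pos: [522.6, -82.5, 126.2]
ee_rot: [0.974, 0.228, 0.001, 0.0]
ft_force: [0.4, -0.1, 1.1]
grip_width: 85.5
finger_force: 0.0
```

```bash
python3 - <<'E'
from h import *
w=grab_frame("wrist"); o=sensors.get_obs(); print(o["time_s"],o["joints"].round(3),o["eef_pos"].round(2),o["ee_rot"].round(4),o["ft_force"])
print(ring(w),orange(w))
E
```

```text
2.825 [ 0.307  0.435 -0.263  1.976  0.163  0.746 -1.161] [523.27 -82.5  126.97] [9.735e-01 2.285e-01 2.100e-03 9.000e-04] [-0.40613106 -0.5385086  -0.71539751]
(array([521.5, -82.3]), np.float64(40.4), 82) [(np.int32(996), array([ 531.7, -106.7])), (np.int32(1289), array([ 496.5, -113.4]))]
```

Call:
{"fn": "drive_tool", "kwargs": {"targets": [[0, 0, -0.12, 0], [0, 0, -0.24, 0], [0, 0, -0.27, 0], [0, 0, -0.27, 0], [0, 0, -0.27, 0]]}}

```text
time_s: 3.45
eef_pos: [522.7, -82.1, 58.5]
ee_rot: [0.973, 0.229, 0.001, 0.001]
ft_force: [0.3, 0.2, 0.6]
grip_width: 85.6
finger_force: 0.0
```

Call:
{"fn": "drive_tool", "kwargs": {"targets": [[-0.005, 0, 0, 0], [-0.005, 0, 0, 0], [-0.005, 0, 0, 0], [-0.005, 0, 0, 0], [-0.005, 0, 0, 0], [-0.005, 0, 0, 0], [-0.005, 0, 0, 0], [-0.005, 0, 0, 0]], "claw": 0, "newtons": 25}}

```text
time_s: 4.45
eef_pos: [520.2, -81.9, 57.1]
ee_rot: [0.973, 0.229, 0.0, 0.0]
ft_force: [-1.5, 0.1, 5.2]
grip_width: 33.6
finger_force: 24.8
```

Call:
{"fn": "drive_tool", "kwargs": {"targets": [[0, 0, 0, 0.25], [0, 0, 0, 0.5], [0, 0, 0, 0.75], [0, 0, 0, 1], [0, 0, 0, 1]]}}

```text
time_s: 5.08
eef_pos: [520.7, -82.1, 57.0]
ee_rot: [0.887, 0.462, 0.001, 0.0]
ft_force: [0.9, -0.5, 4.0]
grip_width: 33.3
finger_force: 24.9
```

```bash
python3 - <<'E'
from h import *
o=sensors.get_obs(); print(o["joints"].round(3),o["eef_pos"].round(2),o["ee_rot"].round(4),o["ft_force"],o["moment"],o["grip_width"])
E
```

```text
[ 0.379  0.565 -0.356  2.003  0.324  0.626 -0.801] [520.74 -82.08  57.05] [8.869e-01 4.619e-01 7.000e-04 2.000e-04] [ 0.9261873  -0.52168912  3.96156632] [-0.0691026  -0.09615518  0.02148315] 33.30767521797055
```

Call:
{"fn": "drive_tool", "kwargs": {"targets": [[0, 0, 0, 0.25], [0, 0, 0, 0.5], [0, 0, 0, 0.75], [0, 0, 0, 1]]}}

```text
time_s: 5.58
eef_pos: [520.8, -82.0, 57.1]
ee_rot: [0.744, 0.668, 0.001, 0.001]
ft_force: [0.3, 0.3, 2.9]
grip_width: 33.4
finger_force: 24.9
```

Call:
{"fn": "drive_tool", "kwargs": {"targets": [[0, 0, 0, 0.25], [0, 0, 0, 0.5], [0, 0, 0, 0.75], [0, 0, 0, 1]]}}

```text
time_s: 6.08
eef_pos: [521.7, -81.5, 57.1]
ee_rot: [0.556, 0.831, 0.001, 0.001]
ft_force: [2.4, 0.9, 1.2]
grip_width: 33.6
finger_force: 24.8
```

Call:
{"fn": "drive_tool", "kwargs": {"targets": [[0, 0, 0, 0.25], [0, 0, 0, 0.5], [0, 0, 0, 0.75], [0, 0, 0, 1], [0, 0, 0, 1]]}}

```text
time_s: 6.7
eef_pos: [521.8, -81.5, 57.2]
ee_rot: [0.335, 0.942, 0.001, 0.001]
ft_force: [5.2, 1.1, 2.4]
grip_width: 33.0
finger_force: 24.9
```

```bash
python3 - <<'E'
from h import *
w=grab_frame("wrist"); o=sensors.get_obs(); print(o["joints"].round(3),o["eef_pos"].round(2),o["ee_rot"].round(4),o["ft_force"],o["moment"],o["grip_width"])
print(ring(w),orange(w))
E
```

```text
[ 0.653  0.666 -0.715  1.985  0.651  0.729  0.426] [521.69 -81.54  57.18] [0.3352 0.9422 0.0011 0.0014] [4.42670451 1.57905322 1.57548504] [ 0.3726053  -1.17942805 -0.12211861] 33.35301788145277
(array([521.2, -81.9]), np.float64(40.1), 64) [(np.int32(813), array([537.7, -62. ])), (np.int32(1811), array([575.7, -99.6]))]
```

Call:
{"fn": "drive_tool", "kwargs": {"targets": [[0.002, 0, 0, 0.25], [0.002, 0, 0, 0.5], [0.002, 0, 0, 0.75], [0.002, 0, 0, 1]]}}

```text
time_s: 7.25
eef_pos: [521.9, -80.8, 57.2]
ee_rot: [0.089, 0.996, 0.001, 0.001]
ft_force: [4.6, 2.6, 2.0]
grip_width: 33.3
finger_force: 25.2
```

Call:
{"fn": "drive_tool", "kwargs": {"targets": [[0, 0, 0, 0.27], [0, 0, 0, 0.54], [0, 0, 0, 0.81], [0, 0, 0, 0.81], [0, 0, 0, 0.81]]}}

```text
time_s: 7.88
eef_pos: [521.7, -80.6, 57.2]
ee_rot: [-0.111, 0.994, 0.001, 0.001]
ft_force: [4.9, 3.4, 3.1]
grip_width: 33.7
finger_force: 25.3
```

```bash
python3 - <<'E'
from h import *
w=grab_frame("wrist"); o=sensors.get_obs(); print(o["joints"].round(3),o["eef_pos"].round(2),o["ee_rot"].round(4),o["ft_force"],o["moment"],o["grip_width"])
print(ring(w),orange(w)); save("f.png",np.hstack([rect(w,24)[0]]))
E
```

```text
[ 0.785  0.759 -0.91   1.977  0.828  0.826  1.195] [521.73 -80.57  57.23] [-1.112e-01  9.938e-01  8.000e-04  1.400e-03] [4.84123869 3.09944258 3.82476193] [ 0.78854849 -0.99526093 -0.02266454] 33.46192201076739
(array([521.1, -82.2]), np.float64(40.1), 69) [(np.int32(1818), array([568.4, -49.4])), (np.int32(989), array([515.6, -55.6]))]
```

View pics/f.png

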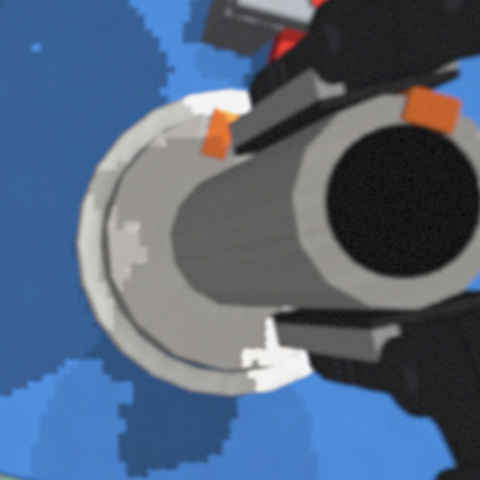

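Call:
{"fn": "drive_tool", "kwargs": {"targets": [[0.004, 0.003, 0, 0], [0.004, 0.003, 0, 0], [0.004, 0.003, 0, 0]]}}

```text
time_s: 8.3
eef_pos: [522.0, -80.5, 57.1]
ee_rot: [-0.112, 0.994, 0.0, 0.0]
ft_force: [3.9, 3.0, 4.8]
grip_width: 33.6
finger_force: 25.5
```

Call:
{"fn": "drive_tool", "kwargs": {"targets": [[0, 0, 0, 0], [0, 0, 0, 0], [0, 0, 0, 0], [0, 0, 0, 0], [0, 0, 0, 0], [0, 0, 0, 0]], "claw": 0.85}}

```text
time_s: 9.05
eef_pos: [521.5, -81.2, 56.8]
ee_rot: [-0.112, 0.994, 0.0, -0.0]
ft_force: [0.4, 0.1, -0.4]
grip_width: 72.4
finger_force: 0.0
```

Call:
{"fn": "drive_tool", "kwargs": {"targets": [[0, 0, 0.2, 0], [0, 0, 0.4, 0], [0, 0, 0.6, 0], [0, 0, 0.6, 0], [0, 0, 0.6, 0]]}}

```text
time_s: 9.68
eef_pos: [521.0, -81.6, 206.2]
ee_rot: [-0.112, 0.994, -0.0, -0.0]
ft_force: [0.1, -0.2, -0.4]
grip_width: 72.4
finger_force: 0.0
```

```bash
python3 - <<'E'
from h import *
w=grab_frame("wrist"); o=sensors.get_obs(); print(o["time_s"],o["joints"].round(3),o["eef_pos"].round(2),o["ee_rot"].round(4),o["ft_force"],o["grip_width"])
print(ring(w),orange(w),jigfit(w)); save("g.png",np.hstack([rect(w,24)[0],cv2.resize(w["image"],(320,240))[:,:].repeat(2,0)]))
for p in [(570.6,-77.8),]: pass
E
```

```text
9.725 [ 0.941  0.577 -1.117  1.884  0.594  1.065  1.375] [520.7  -81.54 205.62] [-1.122e-01  9.937e-01  1.000e-04 -1.000e-03] [-0.5831293   0.89453161  0.15113438] 72.22048740760063
(array([521.2, -82.2]), np.float64(40.6), 114) [(np.int32(753), array([515.6, -55.6])), (np.int32(804), array([542.5, -60.4]))] ((574.421142578125, -18.683883666992188), (298.9302978515625, 220.203125), 75.154541015625)
```

View pics/g.png

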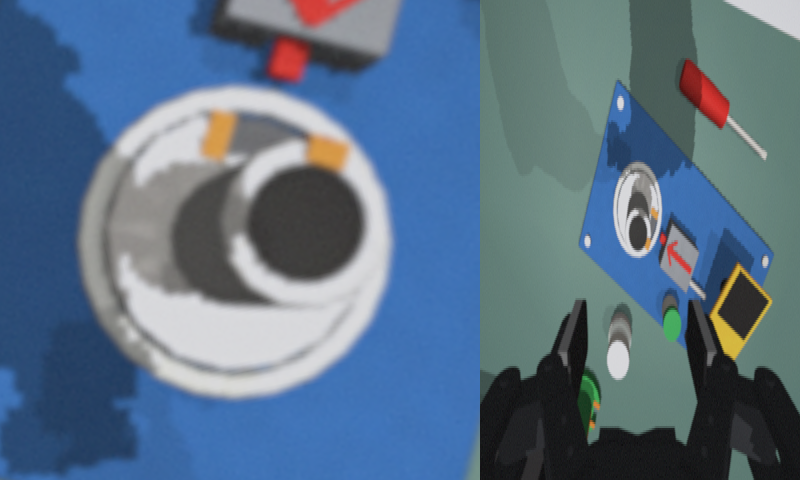

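```bash
python3 - <<'E'
from h import *
for k in range(2):
  w=grab_frame("wrist")
  R,g=rect(w,24,(521,-62),32,12); h=cv2.cvtColor(R,cv2.COLOR_RGB2HSV)
  m=((h[...,0]>=6)&(h[...,0]<22)&(h[...,1]>110)&(h[...,2]>100)).astype(np.uint8)
  n,l,st,ce=cv2.connectedComponentsWithStats(m)
  for i in range(1,n):
    if st[i,4]>800:
      p=np.float32([g(*q) for q in np.argwhere(l==i)[:,::-1]]); print(cv2.minAreaRect(p)); v=np.linalg.eigh(np.cov(p.T))[1][:,1]; print(np.degrees(np.arctan2(v[1],v[0])))
  R,g=rect(w,24,(538,-30),60,6); h=cv2.cvtColor(R,cv2.COLOR_RGB2HSV)
  m=((h[...,0]<4)|(h[...,0]>174))&(h[...,1]>150)
  n,l,st,ce=cv2.connectedComponentsWithStats(m.astype(np.uint8)); print([(st[i,4],g(*ce[i])) for i in range(1,n) if st[i,4]>200])
  # flange circle: notch dark region centroid
  R,g=rect(w,24,(521,-62),32,12); save("n%d.png"%k,R)
E
```

```text
((515.81982421875, -55.772705078125), (11.143111228942871, 5.89166784286499), 75.65082550048828)
71.73321132230046
((542.359619140625, -60.495384216308594), (7.207640647888184, 9.721943855285645), 73.30036926269531)
155.35886172232597
[(np.int32(9220), (np.float64(543.4901301518438), np.float64(-8.841955892986263))), (np.int32(2710), (np.float64(533.1159901599016), np.float64(-36.54489544895449)))]
((515.817138671875, -55.8477668762207), (11.310912132263184, 5.942314147949219), 75.0185546875)
72.8440483138123
((542.4905395507812, -60.53302001953125), (7.211406707763672, 9.844181060791016), 74.05396270751953)
155.44201724881322
[(np.int32(9194), (np.float64(543.4815096802263), np.float64(-9.046407077079259))), (np.int32(2731), (np.float64(533.1515317954352), np.float64(-36.535029903576216)))]
```

View pics/n0.png

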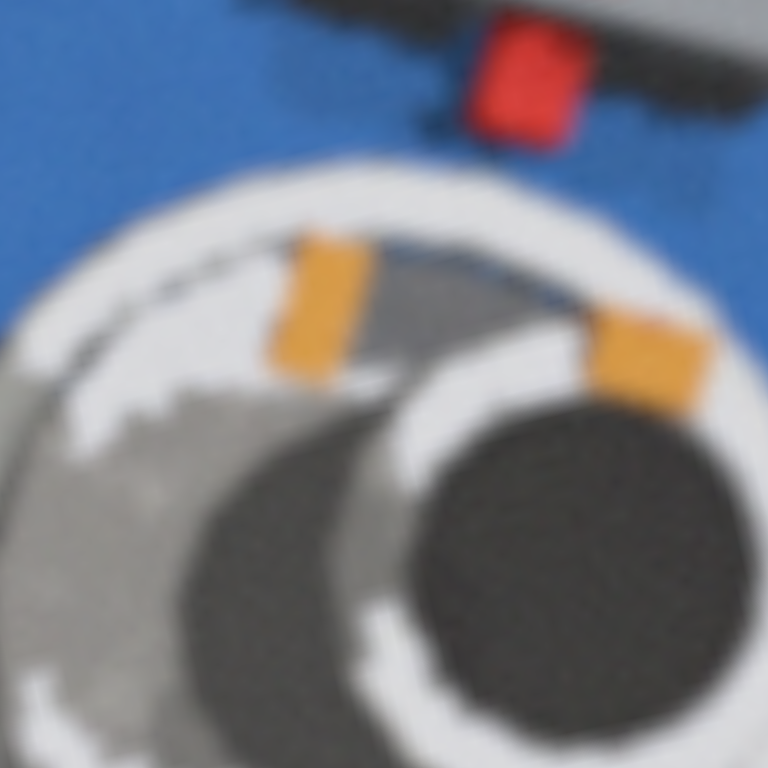

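The nozzle is released. The left lip is at (325,310) in the crop, at 75.0–75.6° against the jig axis at 75.1°, with its inner edge 9.05 mm off the axis. The stripe at (650,360) is at ≈73°, so the notch faces the tongue. Next is the pedal, pressed with the fingers shut.

Call:
{"fn": "drive_tool", "kwargs": {"targets": [[0.03, 0.22, 0, 0], [0.06, 0.44, 0, 0], [0.1, 0.66, 0, 0], [0.1, 0.66, -0.2, 0], [0.1, 0.66, -0.38, 0], [0.1, 0.66, -0.38, 0], [0.1, 0.66, -0.38, 0]], "claw": 0}}

```text
time_s: 10.7
eef_pos: [547.1, 84.5, 112.7]
ee_rot: [-0.113, 0.994, 0.0, 0.0]
ft_force: [0.2, 0.6, 0.9]
grip_width: 0.0
finger_force: 0.0
```

```bash
python3 - <<'E'
from h import *
t=grab_frame("scene"); w=grab_frame("wrist"); o=sensors.get_obs(); print(o["time_s"],o["joints"].round(3),o["eef_pos"].round(2),o["ee_rot"].round(4),o["ft_force"],o["grip_width"])
R,g=rect(w,64,(546.6,84),60); R=R.copy(); cv2.circle(R,(240,240),4,(255,0,0),-1)
h=cv2.cvtColor(R,cv2.COLOR_RGB2HSV)
save("p.png",np.hstack([R,np.vstack([cv2.resize(t["image"][170:250,220:340],(300,200)),cv2.resize(w["image"],(300,225)),np.zeros((55,300,3),np.uint8)])]))
E
```

```text
10.8 [ 0.504  0.712 -0.967  1.892  0.731  0.936  0.981] [547.68  84.16 113.53] [-1.122e-01  9.937e-01  2.000e-04  1.400e-03] [-0.09088251 -0.13204219 -0.24859061] 0.0753866674517571
```

View pics/p.png

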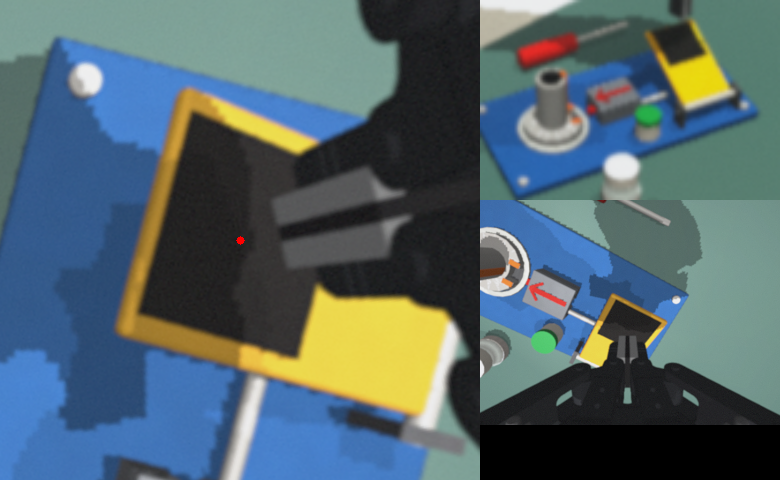

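Red dot at (240,240) lies in the middle of the black tread (about (230,235)). The inset shows the notch facing the arrow. Now pressing slowly.

Call:
{"fn": "drive_tool", "kwargs": {"targets": [[0, 0, -0.08, 0], [0, 0, -0.15, 0], [-0.003, 0, -0.165, 0], [-0.006, 0, -0.18, 0], [-0.009, 0, -0.195, 0], [-0.011, 0, -0.21, 0], [-0.013, 0, -0.225, 0], [-0.015, 0, -0.24, 0], [-0.016, 0, -0.25, 0], [-0.016, 0, -0.26, 0], [-0.016, 0, -0.26, 0]]}}

```text
time_s: 12.18
eef_pos: [542.1, 84.5, 46.8]
ee_rot: [-0.113, 0.994, 0.0, -0.0]
ft_force: [-3.4, -0.3, 6.4]
grip_width: -0.1
finger_force: 3.1
```

Call:
{"fn": "drive_tool", "kwargs": {"targets": [[0, 0, -0.008, 0], [0, 0, -0.012, 0], [0, 0, -0.016, 0], [0, 0, -0.016, 0]]}}

```text
time_s: 12.68
eef_pos: [542.1, 84.6, 44.5]
ee_rot: [-0.113, 0.994, -0.001, -0.0]
ft_force: [-8.5, -1.3, 21.4]
grip_width: -0.4
finger_force: 10.7
```

On the stop (21 N, tip height 36.5 mm). Holding.

Call:
{"fn": "drive_tool", "kwargs": {"targets": [[0, 0, 0, 0], [0, 0, 0, 0], [0, 0, 0, 0], [0, 0, 0, 0], [0, 0, 0, 0], [0, 0, 0, 0], [0, 0, 0, 0]]}}

```text
time_s: 13.55
eef_pos: [542.0, 84.6, 44.5]
ee_rot: [-0.113, 0.994, -0.0, -0.0]
ft_force: [-8.4, -1.4, 22.0]
grip_width: -0.4
finger_force: 10.7
```

```bash
python3 - <<'E'
from h import *
w=grab_frame("wrist"); o=sensors.get_obs(); print(o["time_s"],o["eef_pos"].round(2),o["ft_force"])
save("q.png",cv2.resize(w["image"],(800,600)))
E
```

```text
13.6 [542.08  84.64  44.58] [-7.98198787 -0.53636434 21.12614669]
```

View pics/q.png

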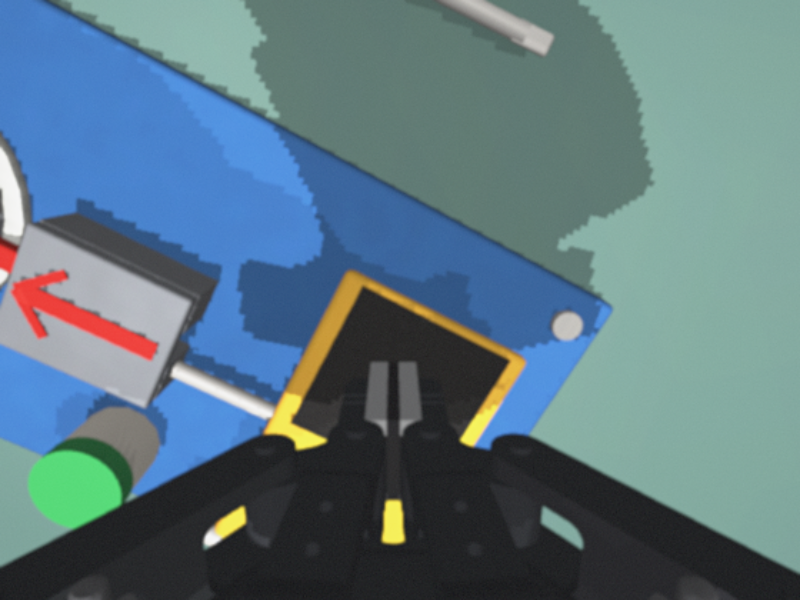

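Call:
{"fn": "drive_tool", "kwargs": {"targets": [[0.004, 0, 0.02, 0], [0.008, 0, 0.05, 0], [0.012, 0, 0.08, 0], [0.016, 0, 0.12, 0], [0.016, 0, 0.2, 0], [0.016, 0, 0.35, 0], [0.016, 0, 0.55, 0], [0.016, 0, 0.7, 0], [0.016, 0, 0.7, 0], [0.016, 0, 0.7, 0]]}}

```text
time_s: 14.85
eef_pos: [546.1, 83.3, 217.6]
ee_rot: [-0.112, 0.994, -0.0, -0.0]
ft_force: [0.5, -0.3, -0.3]
grip_width: -0.0
finger_force: 0.0
```

```bash
python3 - <<'E'
from h import *
w=grab_frame("wrist"); t=grab_frame("scene"); o=sensors.get_obs(); print(o["time_s"],o["eef_pos"].round(2),o["ft_force"])
print(ring(w),orange(w)); 
R,g=rect(w,24,(521,-62),32,12); h=cv2.cvtColor(R,cv2.COLOR_RGB2HSV)
m=((h[...,0]>=6)&(h[...,0]<22)&(h[...,1]>110)&(h[...,2]>100)).astype(np.uint8)
n,l,st,ce=cv2.connectedComponentsWithStats(m)
for i in range(1,n):
  if st[i,4]>800: print(cv2.minAreaRect(np.float32([g(*q) for q in np.argwhere(l==i)[:,::-1]])))
save("r.png",np.hstack([cv2.resize(w["image"],(480,360)),cv2.resize(t["image"][170:260,220:340],(320,360))]))
E
```

```text
14.95 [545.86  83.41 216.78] [-0.18839788 -0.21966133 -0.28863167]
(array([521.5, -82.1]), np.float64(40.6), 83) [(np.int32(1050), array([515.8, -56.3])), (np.int32(958), array([538.8, -63. ])), (np.int32(1421), array([ 536.2, -100.1]))]
((515.8501586914062, -56.3404426574707), (13.072491645812988, 6.9580559730529785), 79.06095886230469)
((538.8138427734375, -62.96240234375), (12.097088813781738, 7.001635551452637), 70.82105255126953)
```

View pics/r.png

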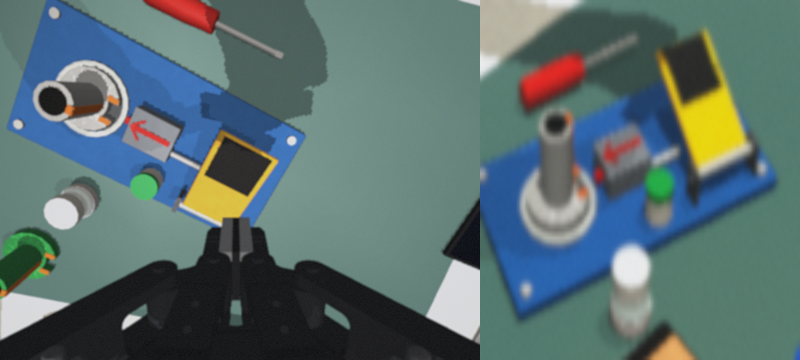

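Both lips are now visible, with their midpoint at 75.0° from the seat against the jig axis at 75.1°. The pedal is up, the tongue is back, and everything else is in place.

```bash
python3 -c "
from h import *
print(workorder.job_done())"
```

```text
the job is handed in; nothing more can be done
None
```

The job is handed in: the nozzle's notch is set to within about 1° of the mark and let go in its seat, and the pedal was held on its stop for about 0.9 s, then came all the way up. I saw nothing else on the bench disturbed, and the run took about 15 s of the 56 s allowed. I have no verdict back from the judging.

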